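# Close the microscope slide case

## Task

Put the microscope slides away: with a fingertip, fold the upright orange hold-down flap flat onto the slides, and only then swing the blue lid fully shut over it, pushing it all the way without letting it slam. Push and press only: do not pinch or lift anything, do not shove the case along the bench, leave the flask, bottle and objective lens where they stand, and finish with the hand clear of everything.

Things in the scene. Friction and masses are not known exactly. Their poses are not given: they have to be found in the camera images.
- case: Grey slide case standing loose on the bench on its underside, about 2 kg, 160 (x) x 190 (y) x 55 mm high, walls 5 mm. Origin: centre of its underside; z up. The lid is hinged on its +x (rear) rim, the flap inside its -x (front) wall. The bench gives enough grip that pushes of a few newtons do not move it. Front half holds a row of slides, rear half black foam with round lens caps, all below 48 mm.
- flap (a joint): Orange hold-down flap, a 4 mm panel, 84 mm long from hinge to free edge and 170 mm wide (case y), inside the case rim. Value in rad: 0 = folded flat on the slides (its upper face then 49 mm above the bench), 1.57 = upright. Friction hinge: it stays where it is left, and turns under about 1 N at the free edge; stops at 0 and 1.75.
- flap_hinge (a point): Middle of the flap's hinge line, on the panel's lower face: case x = -72 mm, y = 0, 45 mm above the bench. Its axes turn with the flap: x runs from the hinge to the free edge, y along the hinge, z out of the face that is uppermost when folded (when upright that face looks to case -x, away from the slides; push on this face). The upper face is at z = +4 mm.
- flap_edge (a point): Middle of the flap's free edge, 84 mm from the hinge, mid thickness. Axes as flap_hinge.
- lid (a joint): Blue lid, a 10 mm panel 160 mm from hinge to free edge and 190 mm wide, about 0.16 kg. Value in rad: 0 = shut on the rim (upper face then 65.5 mm above the bench), 1.57 = standing upright, more = leaning back away from the case. Stiff friction hinge: it stays where it is left at any angle and must be pushed all the way down, with 1 to 3 N near the free edge; stops at 0 and 1.95. The flap, if left up, blocks it.
- lid_hinge (a point): Middle of the lid's hinge line, on the panel's inner face: case x = +80 mm, y = 0, 55.5 mm above the bench. Its axes turn with the lid: -x runs from the hinge to the free edge, y along the hinge, z out of the outer face (when the lid is upright that face looks to case +x; push on it from behind). The outer face is at z = +10 mm.
- lid_edge (a point): Middle of the lid's free edge, 160 mm from the hinge, mid thickness. Axes as lid_hinge.
- flask: Small pink culture flask lying flat, 62 x 46 x 24 mm, with a red cap reaching 58 mm from the origin along its x; loose, 60 g. Origin: centre of the underside of its rectangular body. Bystander.
- bottle: Amber immersion-oil bottle with black cap, 32 mm diameter, 75 mm high, loose, 60 g. Origin: centre of its underside. Bystander.
- objective: Steel microscope objective standing on its thread end, 34 mm diameter, 50 mm high, loose, 120 g. Origin: centre of its underside. Bystander.

How it is judged:
On the way, in this order (a step that is already met when the one before it is completed fails the run):
1. the flap is folded down onto the slides while the lid is still open (value of joint flap below 0.15 rad and value of joint lid above 0.7 rad), for 0.2 s.
2. the lid is shut over the folded flap (value of joint lid below 0.05 rad and value of joint flap below 0.12 rad), for 0.2 s.
At the end, for the whole second after the job is handed in: The lid is within 0.05 rad of shut, the flap within 0.12 rad of flat beneath it, the case stands flat within 30 mm of where it was, and flask, bottle and objective stand within 20 mm of where they were (all of step 2 and linear speed of case below 0.02 m/s and angle between case's own z axis and vertical below 0.05 rad and distance of case from where it was at the start of the episode below 0.03 m and distance of each of flask, bottle, objective from where it was at the start of the episode below 0.02 m and angle between each of flask, bottle, objective's own z axis and vertical below 0.2 rad); the robot touches nothing.
It fails at once if the lid is swung down onto the flap while the flap is still up (value of joint lid below 0.6 rad and value of joint flap above 0.3 rad).
It fails at once if the lid slams shut (faster than 3 rad/s near the end) (value of joint lid below 0.3 rad and velocity of joint lid below -3 rad/s).
It fails at once if the case is shoved more than 30 mm (distance of case from where it was at the start of the episode above 0.03 m).
It fails at once if the case is lifted or tipped (height (world z) of case above 0.012 m or angle between case's own z axis and vertical above 0.12 rad).
It fails at once if the flask, bottle or objective is moved more than 20 mm, lifted or knocked over (distance of any of flask, bottle, objective from where it was at the start of the episode above 0.02 m or angle between any of flask, bottle, objective's own z axis and vertical above 0.4 rad).
It also fails if it takes over 54 s, if anything falls off the work surface, if the arm or the gripper's body presses on something with over 40 N, if the wrist force passes 120 N, or if a joint passes its speed limit or range.

## Robot

A 6-joint arm with a two-finger parallel gripper is mounted at the origin on the work surface. World frame = base frame: x ahead of the robot, y to its left, z up, the work surface at z = 0. Lengths are in m, angles in rad, forces in N, time in s.
With the tool pointing down it reaches from about 0.375 to 0.975 m from the base axis. Payload 3.8 kg.
Tool frame: the origin (TCP) lies midway between the tips of the shut fingers; the grasp point (between the pads) lies 19 mm behind it (manip.grip_depth is the distance from the TCP to the grasp point, in m); z points along the fingers, y is the direction in which the jaws open and shut (so a half turn about z gives the same grasp; the last joint's range is limited). The gripper opens to 85 mm and grips with 20 to 120 N. Pads are 22 mm wide; open, the fingers measure 114 mm over their backs; the gripper's body (76 mm by 85 mm) begins 54 mm behind the grasp point. The pads swing forward as they close: fully open they stand 13 mm farther back than shut.
Start: joints at [1.077, 0.264, 1.604, -0, 1.274, -0.037], TCP at [0.298, 0.606, 0.231] pointing down, gripper open.
Joint ranges: [-2.63, 2.63], [-0.94, 2.18], [0.31, 2.57], [-1.31, 4.45], [0, 2.66], [-2.55, 2.55]. Speed limits (rad/s): [2.57, 2.57, 3.14, 3.14, 3.14, 3.14].

## Interface

Orientations are given as a unit quaternion [x, y, z, w].
In Python, from plant import monitor, imaging, manip gives the robot as it stands. The module is installed in compiled form; this text tells all that it offers.
- The arm moves only by the tool move_arm, never from a script. Its arguments are lists of equal length, an entry for each row: "grip": the opening, from -1 (shut) to 1 (fully open); "slide": the shift along the tool's x, y, z in m, a list of three; "roll": the turn about the tool's z in rad. A call has 1 to 8 rows; each row is the pose to reach, as a shift and turn from the pose measured when the call began, along the tool's axes at that moment; what a row does not reach only later rows make up. A row lasts 1/8 s, in which the tool goes at most 62.5 mm and 10.7 degrees, less where a joint would pass 70% of its speed; a pose out of reach is approached as far as the arm can. A call with a gripper value outside its range is refused whole. The fingers move at their own pace and stop on an object; the grip force is fixed at half the most. Time passes only in rows, so rows that repeat a pose let the fingers close. It gives the time, the measured TCP pose, the force and the opening at its end, in the units of the state.
- monitor.get_state(): the state, without advancing time (a new reading comes with each control period).
- imaging.camera(name): name is "side" or "top" or "wrist"; returns the picture (480x640x3 uint8, red, green, blue); there is no depth.
- imaging.camera_info(name): a dict with "fov_y" (degrees; the focal length in pixels is half the picture's height over the tangent of half this angle, whatever the lens; pixels are square), "cx", "cy" (the principal point, pixels), "R" (3x3) and "t" (3): a world point X has camera coordinates R X + t. Camera axes: x right, y down, z forward; pixel columns grow to the right and rows downward; lengths in m; the calibration is good to about 2 mm. A picture is of the moment at which its call begins: read the wrist's pose just before it. camera_info takes no time and is no camera call; for the wrist camera it gives the pose at the moment of the call.
- manip.close_job(): hands the job in, once; it reports no verdict.
The state is a dict: "time_s": time; "qpos": joint angles; "joint_velocities": joint speeds; "tau": joint torques, N m; "tcp_pos": TCP position; "tcp_rot": TCP orientation; "ft_force": force on the tool from outside, world axes, zero at the start; "wrist_torque": the same for the moment, N m; "finger_gap": opening from 0.0 (shut) to 1.0 (fully open).
Only numpy, scipy, OpenCV 4.12 (cv2) and the standard library are available. Lean on these libraries where they do the work, as an engineer would, in place of code of your own. Each camera call takes 0.05 s, during which the arm holds its last target. There are 200 camera calls.

## Working session

There is one attempt and no reset: what is moved stays moved. The work goes in short steps, Python scripts to look and compute and a tool call to move; the robot and the scene stay as the last step left them, time stands still between calls to the robot, and variables do not carry over. Pictures are saved under pics/ and viewed, about 8 in all and at most 12, crops included, and the job is handed in when it is done.

Besides the shell and the picture viewer there is one more tool, called after "Request:" by a JSON object that holds its "name" and its "arguments", one argument or row to a line. move_arm: Moves the arm, as the interface text tells. Its arguments: {"type":"object","properties":{"grip":{"type":"array","items":{"type":"number"}},"slide":{"type":"array","items":{"type":"array","items":{"type":"number"}}},"roll":{"type":"array","items":{"type":"number"}}},"required":["grip","slide","roll"]}

```bash
mkdir -p pics
python3 - <<'E'
from plant import monitor, imaging
import cv2,numpy as np
for n in("top","side"):
    cv2.imwrite(f"pics/{n}0.png",imaging.camera(n)[:,:,::-1]); i=imaging.camera_info(n); print(n,i)
s=monitor.get_state(); print(s)
E
```

```text
top {'fov_y': 57.91913257058333, 'cx': 314.1116934786307, 'cy': 244.87911652822686, 'R': array([[-0.02151289, -0.99947798,  0.02410303],
       [-0.99322561,  0.01861221, -0.1147017 ],
       [ 0.11419321, -0.02640731, -0.99310753]]), 't': array([-0.00665725,  0.57106798,  0.64436217])}
side {'fov_y': 53.77444250569601, 'cx': 314.38886752837516, 'cy': 241.55644265300518, 'R': array([[-0.79699728,  0.60386288, -0.01204026],
       [ 0.44279454,  0.57062444, -0.69160736],
       [-0.41076555, -0.55654054, -0.72217331]]), 't': array([ 0.48478744, -0.21649038,  1.11191742])}
{'time_s': 0.1, 'qpos': array([ 1.07708564e+00,  2.64699449e-01,  1.60527410e+00,  3.01238127e-05,
        1.27375377e+00, -3.69167105e-02]), 'joint_velocities': array([ 0.00104975, -0.00156313, -0.00286394, -0.00027754,  0.00247587,
       -0.0008012 ]), 'tau': array([ 1.44252816e-03, -5.16706574e+01, -3.68589985e+01, -5.80265487e-05,
        6.27834190e-03,  3.21569382e-05]), 'tcp_pos': array([0.29739679, 0.60517791, 0.23005219]), 'tcp_rot': array([ 2.26420613e-01,  9.74029038e-01, -1.02621116e-03, -2.93761074e-04]), 'ft_force': array([-0.30376411,  0.85709878, -0.07680071]), 'wrist_torque': array([ 0.03277306,  0.01797277, -0.0313027 ]), 'finger_gap': 1.0046760538912876}
```

View pics/top0.png

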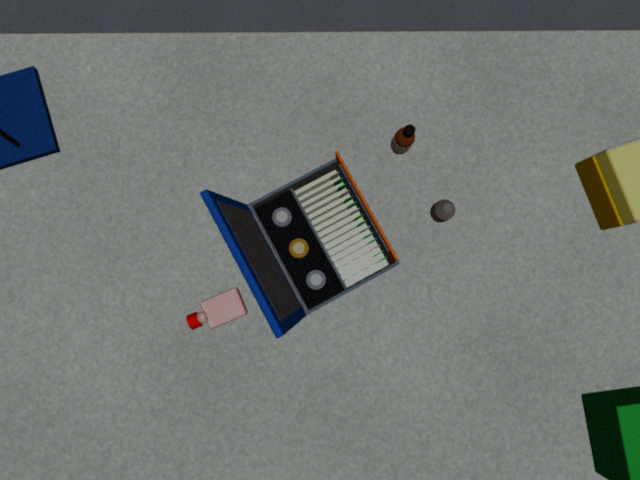

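View pics/side0.png

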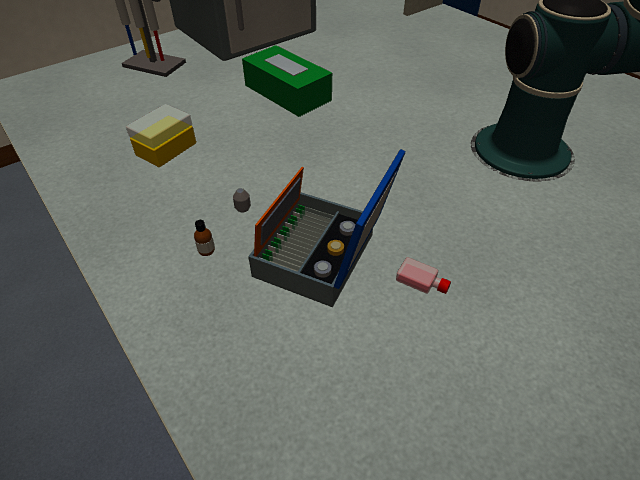

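The top view shows the case centred near (320,235) with its rear (lid side) to the left and the flap at (340,155)-(395,262). The flask is behind the lid at (222,308), the bottle at (404,138) and the objective at (443,210). I'll enlarge both views to get precise corners.

Run:
```python
import cv2
a=cv2.imread("pics/top0.png")[110:350,180:480]; b=cv2.imread("pics/side0.png")[140:320,180:460]
cv2.imwrite("pics/topc.png",cv2.resize(a,(750,600),interpolation=cv2.INTER_CUBIC))
cv2.imwrite("pics/sidec.png",cv2.resize(b,(784,504),interpolation=cv2.INTER_CUBIC))
```

```text
(no output)
```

View pics/topc.png

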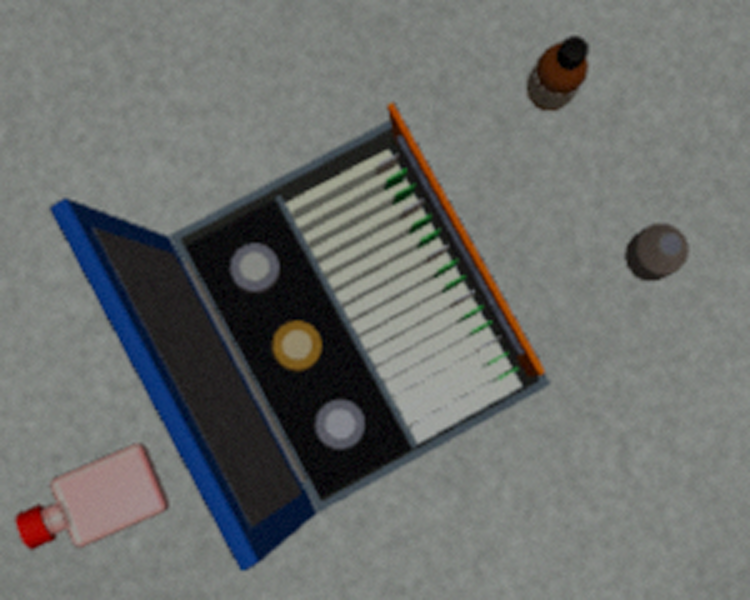

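View pics/sidec.png

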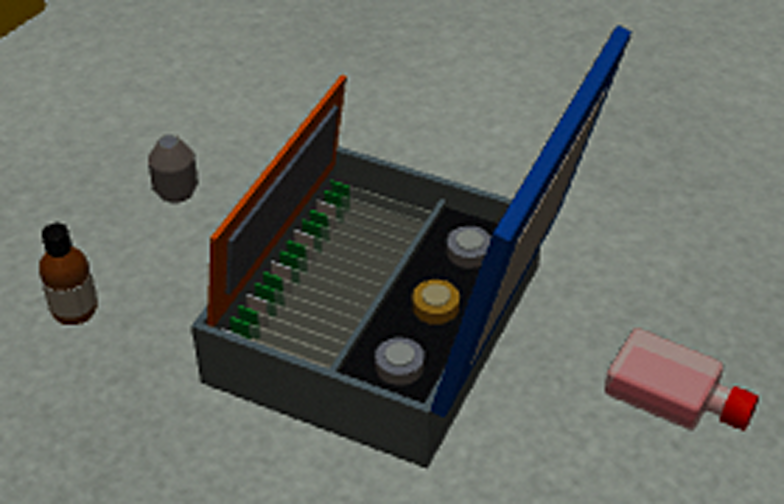

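```bash
cat > h.py <<'E'
import numpy as np
from plant import imaging
from scipy.optimize import least_squares
def proj(n,X):
    i=imaging.camera_info(n); f=240/np.tan(np.radians(i['fov_y']/2)); c=np.atleast_2d(X)@i['R'].T+i['t']
    return c[:,:2]/c[:,2:]*f+[i['cx'],i['cy']]
T=lambda u,v:np.array([180+u/2.5,110+v/2.5])
S=lambda u,v:np.array([180+u/2.8,140+v/2.8])
def world(p,X): 
    c,s=np.cos(p[2]),np.sin(p[2]); X=np.atleast_2d(X); return np.c_[p[0]+c*X[:,0]-s*X[:,1],p[1]+s*X[:,0]+c*X[:,1],X[:,2]]
def lid(a,r,y,z): # r along hinge->edge, z outer normal ; case frame
    return [.08-r*np.cos(a)+z*np.sin(a),y,.0555+r*np.sin(a)+z*np.cos(a)]
def flap(a,r,y,z):
    return [-.072+r*np.cos(a)-z*np.sin(a),y,.045+r*np.sin(a)+z*np.cos(a)]
E
python3 - <<'E'
from h import *
def model(p):
    a,b=p[3],p[4]
    t=[[.08,.095,.055],[-.08,.095,.055],[.08,-.095,.055],lid(b,.16,-.095,.005),lid(b,.16,.095,.005),flap(a,.084,-.085,.002),flap(a,.084,.085,.002)]
    s=[[.08,-.095,0],[-.08,-.095,0],[-.08,-.095,.055],lid(b,.16,.095,.005),lid(b,.16,-.095,.005),flap(a,.084,-.085,.002),flap(a,.084,.085,.002)]
    return t,s
tp=np.array([T(318,511),T(548,380),T(172,237),T(62,205),T(243,566),T(393,107),T(541,374)])
sp=np.array([S(428,466),S(203,381),S(194,325),S(623,33),S(505,238),S(214,238),S(344,77)])
def res(p):
    t,s=model(p); return np.r_[proj("top",world(p,t))-tp,proj("side",world(p,s))-sp].ravel()
r=least_squares(res,[.45,0,2.09,1.57,1.9],loss='soft_l1'); print(r.x,np.round(r.fun.reshape(-1,2),1))
p=r.x
for nm,tt,ss,z in(("bottle",T(551,88),S(73,312),0.008),("obj",T(657,252),S(173,180),0.02),("flask",T(108,497),S(662,383),.012)):
    q=least_squares(lambda X:np.r_[proj("top",[*X,z])-tt,proj("side",[*X,z])-ss].ravel(),[.4,0]); 
    c,s=np.cos(p[2]),np.sin(p[2]); d=q.x-p[:2]; print(nm,q.x,"case:",d@[c,s],d@[-s,c],q.fun.round(1))
print("flap edge",world(p,flap(p[3],.084,0,.002)),"lid edge",world(p,lid(p[4],.16,0,.005)))
E
```

```text
[ 0.58508398 -0.03186819  2.04945416  1.41807882  1.77646287] [[-0.3  0.6]
 [ 0.8  1.5]
 [-1.6 -0.7]
 [-3.9 -0.8]
 [ 1.2  1.3]
 [-2.3 -1.4]
 [-0.2  0.1]
 [-0.4  0.3]
 [-1.1  0.1]
 [-1.4 -0.3]
 [ 1.4 -2.6]
 [-0.2 -0.9]
 [-0.4 -0.3]
 [ 0.  -1.5]]
bottle [ 0.74074801 -0.16386294] case: -0.18885739858601983 -0.07737432763565726 [-1.8 -1.1 -0.1 -3.3]
obj [ 0.62473571 -0.22546391] case: -0.19010137151218798 0.053972484725830286 [-1.6 -0.5 -0.6 -3.1]
flask [0.47658476 0.12750431] case: 0.1914347186291815 0.022900310215703462 [-0.5 -1.3  0.8 -1.8]
flap edge [[ 0.61327118 -0.08618862  0.1283266 ]] lid edge [[0.53093272 0.07248838 0.21110691]]
```

```bash
cat >> h.py <<'E'
P=np.array([.58508,-.03187,2.04945])
def pose():
    from plant import monitor
    from scipy.spatial.transform import Rotation as R
    s=monitor.get_state(); M=R.from_quat(s['tcp_rot']).as_matrix(); c,n=np.cos(P[2]),np.sin(P[2])
    C=np.array([[c,-n,0],[n,c,0],[0,0,1.]]); p=C.T@(s['tcp_pos']-[P[0],P[1],0]); A=M.T@C # case->tool
    roll=np.arctan2(A[1,0],A[0,0])
    print("t",s['time_s'],"case tcp",p.round(4),"f(case)",(C.T@s['ft_force']).round(2),"gap",s['finger_gap'].round(2) if hasattr(s['finger_gap'],'round') else s['finger_gap'],"roll to align x",roll.round(3),"q",s['qpos'].round(2))
    return p,A
def slides(W):
    p,A=pose()
    for w in W: print(w,"->",(A@(np.array(w)-p)).round(3))
E
python3 -c "
from h import *
slides([[-.14,0,.31],[-.14,0,.2],[-.12,0,.11]])
print('flap');e=.011
for a in np.linspace(1.42,0,9): print(round(a,2),np.round(np.array(flap(a,.07,0,.004))-[e,0,0],3))
print('lid')
for a in np.linspace(1.78,0,12): print(round(a,2),np.round(np.array(lid(a,.14,0,.010))+[e,0,0],3))
"
```

```text
t 0.1 case tcp [ 0.698  -0.0381  0.2301] f(case) [ 0.9  -0.13 -0.08] gap 1.0046760538912876 roll to align x 0.635 q [ 1.08  0.26  1.61  0.    1.27 -0.04]
[-0.14, 0, 0.31] -> [-0.652 -0.528 -0.079]
[-0.14, 0, 0.2] -> [-0.652 -0.528  0.031]
[-0.12, 0, 0.11] -> [-0.636 -0.516  0.121]
flap
1.42 [-0.076  0.     0.115]
1.24 [-0.064  0.     0.113]
1.06 [-0.053  0.     0.108]
0.89 [-0.042  0.     0.102]
0.71 [-0.033  0.     0.094]
0.53 [-0.025  0.     0.084]
0.36 [-0.019  0.     0.073]
0.18 [-0.015  0.     0.061]
0.0 [-0.013  0.     0.049]
lid
1.78 [0.13 0.   0.19]
1.62 [0.108 0.    0.195]
1.46 [0.085 0.    0.196]
1.29 [0.062 0.    0.193]
1.13 [0.041 0.    0.187]
0.97 [0.02  0.    0.177]
0.81 [0.002 0.    0.164]
0.65 [-0.015  0.     0.148]
0.49 [-0.028  0.     0.13 ]
0.32 [-0.039  0.     0.11 ]
0.16 [-0.046  0.     0.088]
0.0 [-0.049  0.     0.066]
```

Request:
{"name": "move_arm", "arguments": {
  "grip": [-1,-1,-1,-1,-1,-1,-1,-1],
  "slide": [
    [0,0,-0.05],
    [-0.03,-0.02,-0.09],
    [-0.07,-0.055,-0.09],
    [-0.115,-0.09,-0.09],
    [-0.16,-0.13,-0.09],
    [-0.205,-0.165,-0.09],
    [-0.25,-0.2,-0.09],
    [-0.29,-0.235,-0.09]
  ],
  "roll": [0,0.1,0.2,0.3,0.4,0.5,0.6,0.635]
}}

```text
time_s: 1.1
tcp_pos: [0.4545, 0.2646, 0.3201]
tcp_rot: [0.52, 0.854, -0.001, 0.0]
ft_force: [0.8, -0.1, 0.0]
finger_gap: -0.003
```

```bash
python3 -c "
from h import *
slides([[-.14,0,.31],[-.14,0,.2],[-.12,0,.11]])"
```

```text
t 1.1 case tcp [ 0.3233 -0.0206  0.3201] f(case) [-0.47 -0.68  0.01] gap -0.003098560078621432 roll to align x -0.002 q [ 0.48 -0.06  1.8  -0.    1.41  0.  ]
[-0.14, 0, 0.31] -> [-0.463 -0.02   0.011]
[-0.14, 0, 0.2] -> [-0.463 -0.02   0.121]
[-0.12, 0, 0.11] -> [-0.443 -0.019  0.211]
```

Request:
{"name": "move_arm", "arguments": {
  "grip": [-1,-1,-1,-1,-1,-1,-1,-1],
  "slide": [
    [-0.058,-0.003,0],
    [-0.116,-0.005,0],
    [-0.174,-0.01,0],
    [-0.232,-0.012,0],
    [-0.29,-0.015,0],
    [-0.35,-0.02,0],
    [-0.41,-0.02,0],
    [-0.455,-0.02,0.02]
  ],
  "roll": [0,0,0,0,0,0,0,0]
}}

```text
time_s: 2.1
tcp_pos: [0.6472, -0.1516, 0.302]
tcp_rot: [0.521, 0.854, -0.001, 0.002]
ft_force: [-0.0, -0.5, -0.0]
finger_gap: 0.001
```

```bash
python3 -c "
from h import *
import cv2
slides([[-.125,0,.2],[-.11,0,.108],[-.085,0,.105]])
a=imaging.camera('top')[100:340,180:500,::-1];b=imaging.camera('side')[60:300,150:470,::-1]
import numpy as np
cv2.imwrite('pics/c1.png',cv2.resize(np.hstack([a,b]),(800,300)))"
```

```text
t 2.1 case tcp [-0.1349 -0.      0.302 ] f(case) [-0.46  0.29 -0.02] gap 0.0006666238328538931 roll to align x -0.003 q [-0.27  0.21  1.54 -0.    1.39 -0.74]
[-0.125, 0, 0.2] -> [ 0.01  -0.     0.102]
[-0.11, 0, 0.108] -> [ 0.026 -0.     0.194]
[-0.085, 0, 0.105] -> [ 0.051 -0.     0.197]
```

Request:
{"name": "move_arm", "arguments": {
  "grip": [-1,-1,-1,-1,-1,-1,-1,-1],
  "slide": [
    [0,0,0.05],
    [0,0,0.1],
    [0,0,0.15],
    [0.005,0,0.185],
    [0.01,0,0.197],
    [0.02,0,0.197],
    [0.03,0,0.197],
    [0.04,0,0.197]
  ],
  "roll": [0,0,0,0,0,0,0,0]
}}

```text
time_s: 3.2
tcp_pos: [0.6268, -0.1172, 0.1016]
tcp_rot: [0.522, 0.853, -0.002, -0.001]
ft_force: [-0.7, -0.7, 0.4]
finger_gap: -0.001
```

```bash
python3 -c "
from h import *
import cv2
slides([[-.085,0,.105],[-.065,0,.105]])
a=imaging.camera('top')[100:340,180:500,::-1];b=imaging.camera('side')[60:300,150:470,::-1]
cv2.imwrite('pics/c2.png',cv2.resize(np.hstack([a,b]),(800,300)))"
```

```text
t 3.2 case tcp [-0.095   0.0022  0.1016] f(case) [-0.32  0.98  0.45] gap -0.0006656429127574044 roll to align x -0.005 q [-0.22  0.3   1.81 -0.    1.04 -0.69]
[-0.085, 0, 0.105] -> [ 0.01   0.002 -0.003]
[-0.065, 0, 0.105] -> [ 0.03   0.002 -0.003]
```

View pics/c2.png

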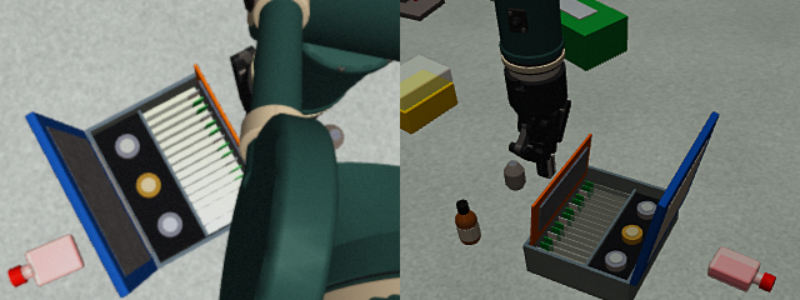

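The right half shows the shut fingertip just in front of the flap, at about case y=0, clear of the bottle and objective. Pushing now.

Request:
{"name": "move_arm", "arguments": {
  "grip": [-1,-1,-1,-1,-1,-1,-1,-1],
  "slide": [
    [0.013,0.002,0],
    [0.025,0.002,0],
    [0.036,0.002,0],
    [0.046,0.002,0.002],
    [0.054,0.002,0.008],
    [0.06,0.002,0.015],
    [0.066,0.002,0.023],
    [0.072,0.002,0.031]
  ],
  "roll": [0,0,0,0,0,0,0,0]
}}

```text
time_s: 4.3
tcp_pos: [0.5944, -0.0516, 0.069]
tcp_rot: [0.521, 0.853, -0.002, -0.002]
ft_force: [-0.2, -0.5, 0.6]
finger_gap: -0.003
```

```bash
python3 -c "
from h import *
slides([[-.018,0,.06],[-.015,0,.049]])"
```

```text
t 4.3 case tcp [-0.0218  0.0008  0.069 ] f(case) [-0.36  0.38  0.6 ] gap -0.0028007679692931492 roll to align x -0.005 q [-0.13  0.27  1.92 -0.    0.96 -0.6 ]
[-0.018, 0, 0.06] -> [0.004 0.001 0.009]
[-0.015, 0, 0.049] -> [0.007 0.001 0.02 ]
```

Request:
{"name": "move_arm", "arguments": {
  "grip": [-1,-1,-1,-1,-1,-1],
  "slide": [
    [0.003,0,0.006],
    [0.005,0,0.012],
    [0.007,0,0.016],
    [0.008,0,0.02],
    [0.008,0,0.021],
    [0.008,0,0.021]
  ],
  "roll": [0,0,0,0,0,0]
}}

```text
time_s: 5.05
tcp_pos: [0.5908, -0.0446, 0.049]
tcp_rot: [0.521, 0.853, -0.002, -0.002]
ft_force: [-2.6, 0.3, 5.2]
finger_gap: 0.001
```

```bash
python3 -c "
from h import *
import cv2
slides([[-.015,0,.049],[-.015,0,.047]])
b=imaging.camera('side')[140:320,180:460,::-1]
cv2.imwrite('pics/c3.png',cv2.resize(b,(784,504)))"
```

```text
t 5.05 case tcp [-0.0139  0.0008  0.049 ] f(case) [1.47 2.13 5.24] gap 0.000541907882258835 roll to align x -0.005 q [-0.12  0.29  1.94 -0.    0.92 -0.59]
[-0.015, 0, 0.049] -> [-0.001  0.001 -0.   ]
[-0.015, 0, 0.047] -> [-0.001  0.001  0.002]
```

View pics/c3.png

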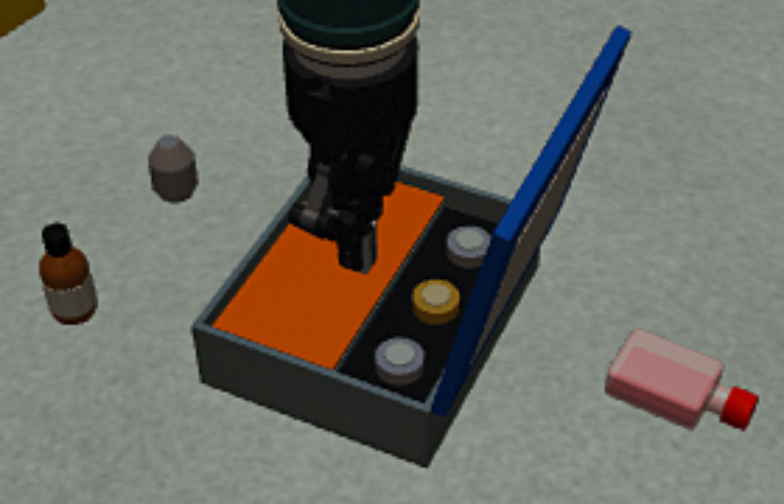

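The flap lies flat across the slides, with the case unmoved (corners still at (203,381) and (428,466)). Next I go up and over the lid, to behind it.

Request:
{"name": "move_arm", "arguments": {
  "grip": [-1,-1,-1,-1,-1,-1,-1,-1],
  "slide": [
    [0,0,-0.02],
    [-0.02,0,-0.06],
    [-0.03,0,-0.12],
    [-0.03,0,-0.18],
    [-0.03,0,-0.24],
    [0.0,0,-0.26],
    [0.06,0,-0.26],
    [0.12,0,-0.26]
  ],
  "roll": [0,0,0,0,0,0,0,0]
}}

```text
time_s: 6.1
tcp_pos: [0.537, 0.0639, 0.3096]
tcp_rot: [0.522, 0.853, -0.002, -0.001]
ft_force: [0.9, -0.0, 0.3]
finger_gap: -0.001
```

```bash
python3 -c "
from h import *
slides([[.175,0,.31],[.175,0,.185],[.14,0,.185]])"
```

```text
t 6.1 case tcp [ 0.1071 -0.0014  0.3096] f(case) [-0.41 -0.75  0.28] gap -0.0010018642417550043 roll to align x -0.007 q [ 0.07 -0.03  1.79 -0.    1.39 -0.4 ]
[0.175, 0, 0.31] -> [ 0.068 -0.002 -0.   ]
[0.175, 0, 0.185] -> [ 0.068 -0.001  0.125]
[0.14, 0, 0.185] -> [ 0.033 -0.001  0.125]
```

Request:
{"name": "move_arm", "arguments": {
  "grip": [-1,-1,-1,-1,-1,-1,-1,-1],
  "slide": [
    [0.05,0,0],
    [0.075,0,0.02],
    [0.075,0,0.07],
    [0.075,0,0.115],
    [0.07,0,0.125],
    [0.06,0,0.125],
    [0.05,0,0.125],
    [0.04,0,0.125]
  ],
  "roll": [0,0,0,0,0,0,0,0]
}}

```text
time_s: 7.1
tcp_pos: [0.5203, 0.0985, 0.1868]
tcp_rot: [0.522, 0.853, -0.001, 0.0]
ft_force: [0.0, 0.8, 0.8]
finger_gap: -0.001
```

```bash
python3 -c "
from h import *
import cv2
slides([[.13,0,.185],[.108,0,.188],[.085,0,.189],[.062,0,.187],[.041,0,.181],[.02,0,.171],[.002,0,.16],[-.015,0,.146],[-.028,0,.13]])
b=imaging.camera('side')[60:320,180:460,::-1]
cv2.imwrite('pics/c4.png',cv2.resize(b,(560,520)))"
```

```text
t 7.1 case tcp [ 0.1455 -0.0025  0.1868] f(case) [ 0.75 -0.4   0.79] gap -0.0007138779175335651 roll to align x -0.007 q [ 0.14  0.02  1.96 -0.    1.16 -0.33]
[0.13, 0, 0.185] -> [-0.016 -0.002  0.002]
[0.108, 0, 0.188] -> [-0.038 -0.002 -0.001]
[0.085, 0, 0.189] -> [-0.061 -0.002 -0.002]
[0.062, 0, 0.187] -> [-0.084 -0.002 -0.   ]
[0.041, 0, 0.181] -> [-0.105 -0.002  0.006]
[0.02, 0, 0.171] -> [-0.126 -0.002  0.016]
[0.002, 0, 0.16] -> [-0.144 -0.001  0.027]
[-0.015, 0, 0.146] -> [-0.16  -0.001  0.041]
[-0.028, 0, 0.13] -> [-0.173 -0.001  0.057]
```

View pics/c4.png

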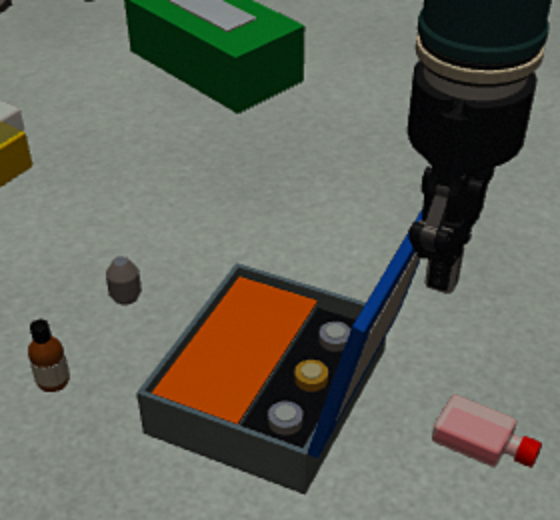

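The tip is behind the lid and the flap stays flat. Pushing the lid over along its arc.

Request:
{"name": "move_arm", "arguments": {
  "grip": [-1,-1,-1,-1,-1,-1,-1,-1],
  "slide": [
    [-0.012,-0.002,0.001],
    [-0.024,-0.002,0],
    [-0.036,-0.002,0],
    [-0.048,-0.002,-0.001],
    [-0.06,-0.002,-0.001],
    [-0.072,-0.002,-0.001],
    [-0.084,-0.002,0],
    [-0.095,-0.002,0.003]
  ],
  "roll": [0,0,0,0,0,0,0,0]
}}

```text
time_s: 8.15
tcp_pos: [0.5621, 0.0111, 0.1835]
tcp_rot: [0.523, 0.853, -0.001, 0.001]
ft_force: [-0.2, 1.3, 0.5]
finger_gap: -0.001
```

```bash
python3 -c "
from h import *
import cv2
slides([[.041,0,.181],[.02,0,.171],[.002,0,.16],[-.015,0,.146],[-.028,0,.13],[-.039,0,.11]])
b=imaging.camera('side')[60:320,180:460,::-1]
cv2.imwrite('pics/c5.png',cv2.resize(b,(560,520)))"
```

```text
t 8.15 case tcp [0.0487 0.0006 0.1835] f(case) [ 1.27 -0.46  0.51] gap -0.0008758484282029051 roll to align x -0.008 q [-0.02  0.09  1.9  -0.    1.15 -0.49]
[0.041, 0, 0.181] -> [-0.008  0.001  0.003]
[0.02, 0, 0.171] -> [-0.029  0.001  0.013]
[0.002, 0, 0.16] -> [-0.047  0.001  0.024]
[-0.015, 0, 0.146] -> [-0.064  0.001  0.038]
[-0.028, 0, 0.13] -> [-0.077  0.001  0.054]
[-0.039, 0, 0.11] -> [-0.088  0.001  0.074]
```

View pics/c5.png

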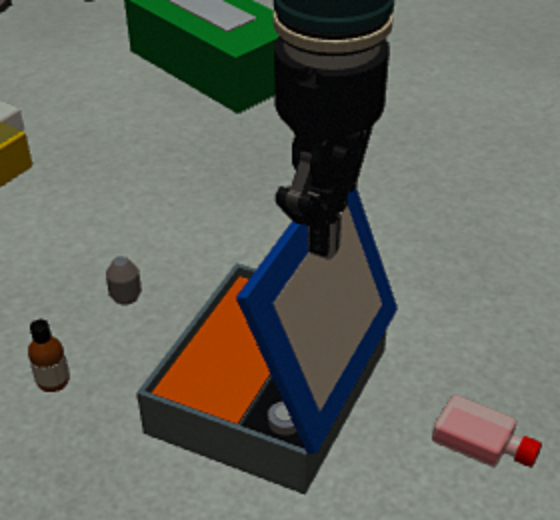

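The lid has swung forward to about 1.2 rad, with the tip on its outer face near the free edge and the case unmoved. Continuing.

Request:
{"name": "move_arm", "arguments": {
  "grip": [-1,-1,-1,-1,-1,-1,-1,-1],
  "slide": [
    [-0.009,0,0.003],
    [-0.02,0,0.008],
    [-0.03,0,0.013],
    [-0.039,0,0.019],
    [-0.048,0,0.025],
    [-0.056,0,0.032],
    [-0.064,0,0.04],
    [-0.071,0,0.048]
  ],
  "roll": [0,0,0,0,0,0,0,0]
}}

```text
time_s: 9.2
tcp_pos: [0.595, -0.0538, 0.1347]
tcp_rot: [0.523, 0.852, -0.002, 0.001]
ft_force: [-0.4, 0.5, 0.1]
finger_gap: -0.003
```

```bash
python3 -c "
from h import *
slides([[-.028,0,.13],[-.039,0,.11],[-.046,0,.088],[-.049,0,.066]])"
```

```text
t 9.2 case tcp [-0.0241  0.0013  0.1347] f(case) [0.64 0.17 0.08] gap -0.0029463082547861513 roll to align x -0.008 q [-0.13  0.2   1.87 -0.    1.07 -0.6 ]
[-0.028, 0, 0.13] -> [-0.004  0.001  0.005]
[-0.039, 0, 0.11] -> [-0.015  0.001  0.025]
[-0.046, 0, 0.088] -> [-0.022  0.002  0.047]
[-0.049, 0, 0.066] -> [-0.025  0.002  0.069]
```

Request:
{"name": "move_arm", "arguments": {
  "grip": [-1,-1,-1,-1,-1,-1,-1,-1],
  "slide": [
    [-0.005,0,0.008],
    [-0.011,0,0.017],
    [-0.015,0,0.026],
    [-0.018,0,0.035],
    [-0.021,0,0.044],
    [-0.023,0,0.053],
    [-0.024,0,0.06],
    [-0.025,0,0.065]
  ],
  "roll": [0,0,0,0,0,0,0,0]
}}

```text
time_s: 10.2
tcp_pos: [0.6061, -0.0762, 0.0692]
tcp_rot: [0.523, 0.852, -0.002, 0.001]
ft_force: [-0.8, 0.6, 0.7]
finger_gap: -0.0
```

```bash
python3 -c "
from h import *
slides([[-.049,0,.066],[-.049,0,.064]])"
```

```text
t 10.2 case tcp [-0.0491  0.0018  0.0692] f(case) [0.94 0.46 0.71] gap -0.00013957439779271416 roll to align x -0.008 q [-0.16  0.29  1.89 -0.    0.96 -0.63]
[-0.049, 0, 0.066] -> [0.    0.002 0.003]
[-0.049, 0, 0.064] -> [0.    0.002 0.005]
```

Request:
{"name": "move_arm", "arguments": {
  "grip": [-1,-1,-1,-1],
  "slide": [
    [0,0,0.002],
    [0,0,0.004],
    [0,0,0.005],
    [0,0,0.005]
  ],
  "roll": [0,0,0,0]
}}

```text
time_s: 10.7
tcp_pos: [0.606, -0.0763, 0.0655]
tcp_rot: [0.523, 0.852, -0.002, 0.001]
ft_force: [-3.8, -0.4, 6.5]
finger_gap: -0.005
```

```bash
python3 -c "
from h import *
pose()"
```

```text
t 10.7 case tcp [-0.0491  0.0019  0.0655] f(case) [1.43 3.53 6.55] gap -0.004565688400757376 roll to align x -0.008 q [-0.16  0.3   1.89 -0.    0.95 -0.63]
```

The tip stopped at z = 65.5 mm with 6.5 N, which is the shut height. Holding briefly, then retreating upward and looking.

Request:
{"name": "move_arm", "arguments": {
  "grip": [-1,-1,-1,-1,-1,-1,-1,-1],
  "slide": [
    [0,0,0.001],
    [0,0,0.001],
    [0,0,-0.01],
    [0,0,-0.06],
    [0,0,-0.12],
    [0,0,-0.18],
    [0,0,-0.2],
    [0,0,-0.2]
  ],
  "roll": [0,0,0,0,0,0,0,0]
}}

```text
time_s: 11.7
tcp_pos: [0.6073, -0.0757, 0.2678]
tcp_rot: [0.523, 0.852, -0.001, 0.003]
ft_force: [0.0, -0.5, 0.2]
finger_gap: 0.004
```

```bash
python3 -c "
from h import *
import cv2
pose()
b=imaging.camera('side')
b=b[140:320,180:460,::-1]
cv2.imwrite('pics/c6.png',cv2.resize(b,(784,504)))
print('expected lid edge upper corners, crop px:',((proj('side',world(P,[lid(a,.16,y,.01) for a in(0,.05) for y in(-.095,.095)]))-[180,140])*2.8).round())"
```

```text
t 11.7 case tcp [-0.0492  0.0004  0.2678] f(case) [-0.46  0.19  0.23] gap 0.003551756089765579 roll to align x -0.008 q [-0.16  0.12  1.7  -0.    1.31 -0.63]
expected lid edge upper corners, crop px: [[188. 313.]
 [329. 131.]
 [188. 304.]
 [329. 122.]]
```

View pics/c6.png

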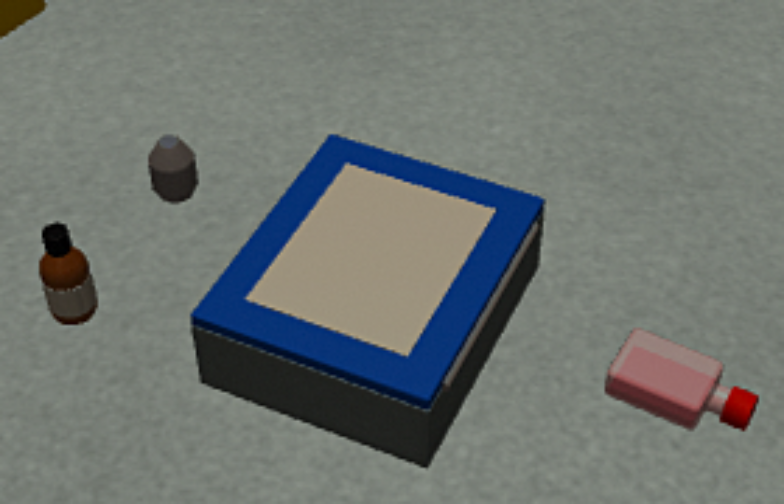

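The lid lies flush on the rim. Its front corners, at about (193,317) and (333,135), match the prediction for fully shut. The case corners and all bystanders are at the same pixels as at the start, and the hand is about 200 mm above the lid.

```bash
python3 -c "
from plant import manip; print(manip.close_job())"
```

```text
the job is handed in; nothing more can be done
None
```

The slides are put away: I folded the orange flap flat with the shut fingertips, then pushed the blue lid along its arc until it was fully shut. The job was handed in about 12 s into the 54 s allowed; handing in gives no verdict.

**Flap:** the tip stopped at 49 mm with about 5 N, and the picture showed the flap flat on the slides while the lid was still open.

**Lid:** the tip stopped at 65.5 mm, the shut height, with about 6.5 N. I kept the push slow, well under the slam limit by my planned speeds, but I did not measure the lid's speed directly.

**Last picture:** the lid is flush on the rim, and its front corners are 4 to 6 enlarged pixels (about 2 in the camera picture) from the fully shut prediction. That is within the fit error, and the difference is on the shut side. The case, flask, bottle and objective are where they started as far as the picture shows, and the hand was about 0.2 m above the lid.

None of the checks failed or disagreed. Once the lid was shut, the flap could no longer be seen. That it stayed flat follows from the lid closing fully over it.

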